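# Preset the lathe's coolant valve and lock it

## Task

Two coolant valves are being preset on the bench before they go back on the lathe. On the green valve, turn the black knob until its white pointer points at the orange tab on the scale; only then swing that valve's lock ring clockwise (seen from above) by its upright red handle until it is tight against the yellow stop post. Leave the knob on its setting, and let go of everything.

Things in the scene. Friction and masses are not known exactly. Their poses are not given: they have to be found in the camera images.
- knob_grip (a point): Green valve's knob: upright black bar grip 42 mm long, 14 mm wide, on a round foot 44 mm across, above an 80 mm white scale disc (top at z 74 mm). Point on the vertical knob axis at z 110 mm, 14 mm below the bar's top: pinch the bar across its width. x points along the bar to the white pointer's end, z up. Must turn clockwise 0.4 to 1.5 rad; light friction (0.06 N m), stays where left.
- mark (a point): Orange setting tab (18 x 13 x 4 mm) fixed on the rim of the green valve's scale disc. Point on the tab, 44 mm from the knob's axis, at z 76 mm; x points straight away from the axis. The knob's pointer must point from the axis towards this point. (The valve is bolted down on a green 130 mm square plate; a like valve with blue body and plate is not part of the job.)
- lock_handle (a point): Upright red round handle, 16 mm diameter, at the end of the arm of the green valve's lock ring, on the side away from the robot. Point on the handle's axis at z 110 mm, 15 mm below its top; the arm under it has its top at z 67 mm. It swings level on a circle of 85 mm radius about the knob's axis, and can turn between the fingers.
- lock_ring (a joint): Turn in rad of the green valve's steel lock ring (92 mm across, z 56 to 68 mm, under the scale disc) about the knob's axis: 0 fully loose, growing clockwise seen from above, 1.3 tight, where its arm meets the yellow stop post. Starts at 0 to 0.3; friction 0.15 N m (about 2 N at the handle); stays where left.
There are look-alikes about, which are no part of the job. Leave any pink or turquoise look-alike of the part that bears knob_grip alone.

How it is judged:
By the outcome, as a careful person would: the job done as asked, in the order asked, and still so for the second after the job is handed in, with the robot touching nothing.
It also fails if it takes over 42 s, if anything falls off the work surface, if the arm or the gripper's body presses on something with over 40 N, if the wrist force passes 120 N, or if a joint passes its speed limit or range.

## Robot

A 7-joint arm with a two-finger parallel gripper is mounted at the origin on the work surface. World frame = base frame: x ahead of the robot, y to its left, z up, the work surface at z = 0. Lengths are in m, angles in degrees, forces in N, time in s.
With the tool pointing down it reaches from about 0.425 to 0.875 m from the base axis. Payload 4.7 kg.
Tool frame: the origin (TCP) lies between the finger pads; the fingertips stand 25 mm ahead of it and the grasp point (between the pads) lies 6 mm ahead of it (env.tip_reach is the distance from the TCP to the fingertips, in m); z points along the fingers, y is the direction in which the jaws open and shut (so a half turn about z gives the same grasp; the last joint's range is limited). The gripper opens to 87 mm and grips with 3 to 60 N. Pads are 19 mm wide; open, the fingers measure 117 mm over their backs; the gripper's body (75 mm by 190 mm) begins 51 mm behind the grasp point.
Start: joints at [77.355, 18.392, -4.016, 83.108, 1.295, 78.541, -3.26], TCP at [0.151, -0.632, 0.219] pointing down, gripper open.
Joint ranges: [-163.93, 163.93], [-17.29, 119.83], [-79.2, 71.16], [3.27, 140.29], [-89.18, 269.18], [5.43, 117.66], [-154.24, 154.24]. Speed limits (degrees/s): [147.25, 147.25, 180, 180, 180, 180, 180].

## Interface

Orientations are given as [roll, pitch, yaw] about the fixed x, y, z axes, in that order (R = Rz(yaw) Ry(pitch) Rx(roll)).
In Python, from cell import env, viewer, job gives the robot as it stands.
- The arm moves only by the tool move_arm, never from a script. Its argument "steps" is a list of rows, each a list of 7 numbers: the finger opening in cm, from 0 to 8.7, then the shift along the tool's x, y, z in cm, then the turn, a rotation vector about the tool's x, y, z in rad. In form: [[fingers, tx, ty, tz, wx, wy, wz], ...]. A call has 1 to 5 rows; each row shifts and turns the commanded pose from where the row before left it, along the tool's axes as they then stand; what a row does not reach is not made up. A row lasts 1/12 s, in which the tool goes at most 41.7 mm and 7.16 degrees, less where a joint would pass 70% of its speed; a pose out of reach is approached as far as the arm can. A call is refused whole if a number of a shift passes 4.17 or a number of a turn 0.125, either way. A call with a gripper value outside its range is refused whole. The fingers move at their own pace and stop on an object; "force" is the grip in N (left out, the last holds). Time passes only in rows, so rows that do not move let the fingers close. It gives the time, the measured TCP pose, the force and the opening at its end, in the units of the state.
- env.get_obs(): the state, without advancing time (a new reading comes with each control period).
- viewer.read_camera(name): name is "scene" or "top" or "wrist"; returns a dict with "img" (480x640x3 uint8, red, green, blue), "vfov" (degrees; the focal length in pixels is half the picture's height over the tangent of half this angle, whatever the lens; pixels are square), "cx", "cy" (the principal point, pixels), "extrinsics" (4x4, takes a point from world to camera coordinates); the wrist camera has in their place "mount" (4x4, takes a point from camera to tool coordinates, whose origin is the TCP and whose axes are the flange's). Camera axes: x right, y down, z forward; pixel columns grow to the right and rows downward; lengths in m; the calibration is good to about 2 mm. A picture is of the moment at which its call begins: read the wrist's pose just before it. There is no depth.
- job.sign_off(): hands the job in, once; it reports no verdict.
The state is a dict: "time_s": time; "qpos": joint angles; "joint_velocities": joint speeds; "effort": joint torques, N m; "tool_pos": TCP position; "tool_rot": TCP orientation; "force": force on the tool from outside, world axes, zero at the start; "wrist_torque": the same for the moment, N m; "grip_width": finger opening in m.
Only numpy, scipy, OpenCV 4.12 (cv2) and the standard library are available. Lean on these libraries where they do the work, as an engineer would, in place of code of your own. Each camera call takes 0.05 s, during which the arm holds its last target.

## Working session

There is one attempt and no reset: what is moved stays moved. The work goes in short steps, Python scripts to look and compute and a tool call to move; the robot and the scene stay as the last step left them, time stands still between calls to the robot, and variables do not carry over. Pictures are saved under pics/ and viewed, and the job is handed in when it is done.

Besides the shell and the picture viewer there is one more tool, called after "Emit:" as name(argument=value, ...), one argument or row to a line, values as JSON. move_arm: Moves the arm, as the interface text tells. Its arguments: {"type":"object","properties":{"steps":{"type":"array"},"force":{"type":"number"}},"required":["steps"]}

```bash
ls; mkdir -p pics
python3 - <<'E'
from cell import env,viewer,job
import cv2
o=env.get_obs();print(o)
for n in("scene","top","wrist"):
    c=viewer.read_camera(n);cv2.imwrite(f"pics/{n}0.png",c["img"][:,:,::-1]);print(n,{k:v for k,v in c.items() if k!="img"})
E
```

```text
pics
{'time_s': 0.0, 'qpos': array([77.35540377, 18.43959649, -4.01589383, 83.17645669,  1.29322945,
       78.54235392, -3.25983924]), 'joint_velocities': array([ 0.01808904, -0.0340812 ,  0.01182592, -0.02798156,  0.05158477,
        0.06166966,  0.0211608 ]), 'effort': array([ 2.00162447e-05, -4.91295218e+01, -4.04400984e-01, -3.12524092e+01,
       -6.40396331e-02,  4.37348220e-02,  2.22692161e-04]), 'tool_pos': array([ 0.15104252, -0.6316049 ,  0.21764188]), 'tool_rot': array([-1.79886745e+02,  4.07947414e-03,  1.34545356e+01]), 'force': array([ 0.83376185,  0.32336401, -0.85662025]), 'wrist_torque': array([ 0.01797828,  0.01755395, -0.00875531]), 'grip_width': 0.08700423755938716}
scene {'vfov': 44.818048620816, 'cx': 312.79664170237555, 'cy': 251.5235638624004, 'extrinsics': array([[-0.72482451,  0.68878874,  0.01412421,  0.33892987],
       [ 0.46156121,  0.50072504, -0.73228115, -0.11835871],
       [-0.51145935, -0.52425614, -0.68085595,  1.29295126],
       [ 0.        ,  0.        ,  0.        ,  1.        ]])}
top {'vfov': 49.81425004285211, 'cx': 320.0822025423868, 'cy': 237.63365612013305, 'extrinsics': array([[ 0.04678648, -0.99888115,  0.00689062, -0.05633436],
       [-0.96880967, -0.04705631, -0.24329722,  0.46850426],
       [ 0.24334925,  0.00470732, -0.96992731,  1.12880397],
       [ 0.        ,  0.        ,  0.        ,  1.        ]])}
wrist {'vfov': 61.65561823339214, 'cx': 321.74104942957024, 'cy': 236.33655294555479, 'mount': array([[ 1.06849848e-04, -9.69520435e-01, -2.45010438e-01,
         6.74954221e-02],
       [ 9.99999569e-01,  3.29653770e-04, -8.68355922e-04,
         5.95988550e-04],
       [ 9.22657426e-04, -2.45010239e-01,  9.69520052e-01,
        -1.66595164e-01],
       [ 0.00000000e+00,  0.00000000e+00,  0.00000000e+00,
         1.00000000e+00]])}
```

View pics/scene0.png

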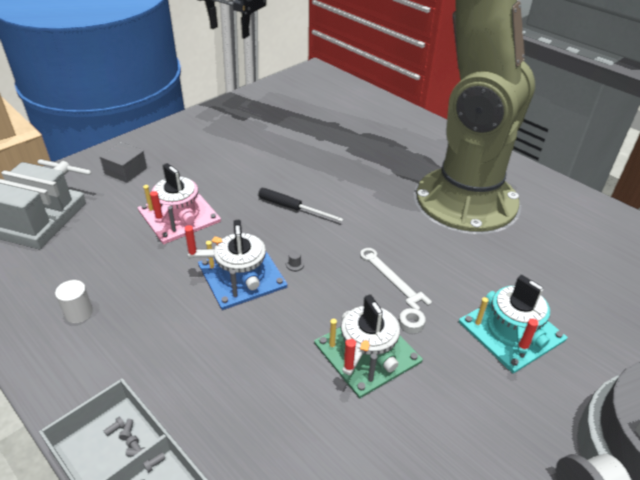

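View pics/top0.png

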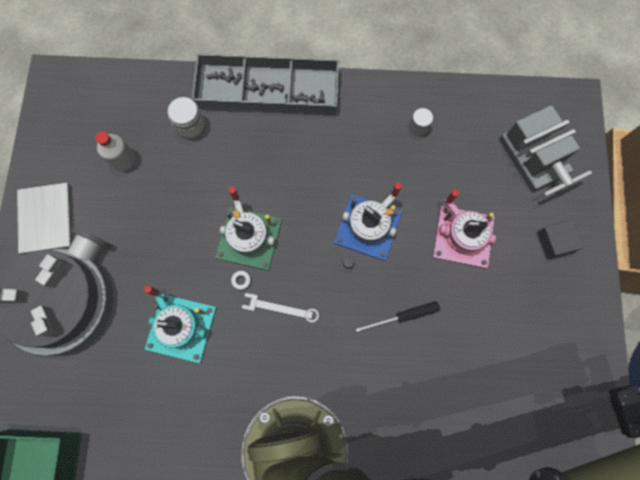

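View pics/wrist0.png

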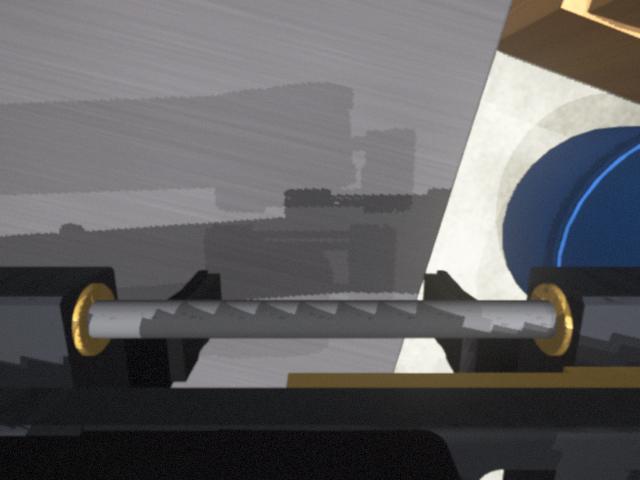

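Candidates: green valve (scene ~370,330; top ~245,232), blue (238,250; 370,222), pink (175,190; 470,230) and turquoise (520,300; 175,327). The green body and plate match the job. I'll enlarge it to confirm.

Run:
```python
import cv2
a=cv2.imread("pics/scene0.png")[275:405,300:440];b=cv2.imread("pics/top0.png")[175:280,200:300]
cv2.imwrite("pics/c1.png",cv2.resize(a,None,fx=5.5,fy=4.5*1,interpolation=2) if 0 else cv2.resize(a,None,fx=4.5,fy=4.5,interpolation=2))
cv2.imwrite("pics/c2.png",cv2.resize(b,None,fx=5.5,fy=5.5,interpolation=2))
```

```text
(no output)
```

View pics/c1.png

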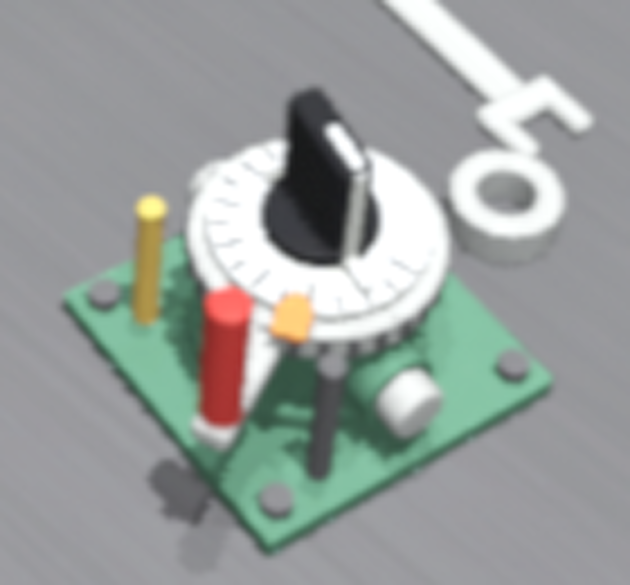

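View pics/c2.png

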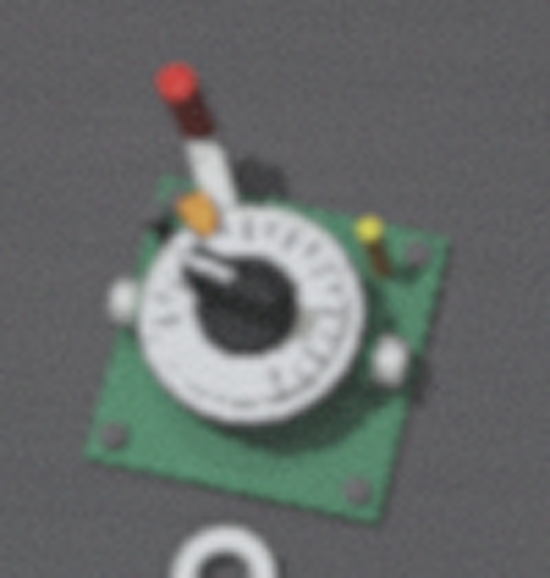

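The crops show the green plate and body, white disc, black bar with the white pointer, orange tab, red handle and yellow post, so this is the valve. Next I measure by ray casting.

```bash
cat > h.py <<'E'
import numpy as np,cv2
from cell import env,viewer,job
from scipy.spatial.transform import Rotation as R
def K(c):
    f=240/np.tan(np.radians(c["vfov"])/2);return f
def pose(o):
    T=np.eye(4);T[:3,:3]=R.from_euler("xyz",o["tool_rot"],degrees=True).as_matrix();T[:3,3]=o["tool_pos"];return T
def cam(n):
    o=env.get_obs();c=viewer.read_camera(n)
    c["Tcw"]=np.linalg.inv(c["extrinsics"]) if n!="wrist" else pose(o)@c["mount"]
    return c
def ray(c,u,v,z):
    d=c["Tcw"][:3,:3]@np.array([(u-c["cx"])/K(c),(v-c["cy"])/K(c),1]);p=c["Tcw"][:3,3]
    return p+d*(z-p[2])/d[2]
def proj(c,P):
    T=np.linalg.inv(c["Tcw"]);q=T[:3,:3]@np.array(P)+T[:3,3];return K(c)*q[0]/q[2]+c["cx"],K(c)*q[1]/q[2]+c["cy"]
def blobs(c,lo,hi,box,minA=6):
    h=cv2.cvtColor(c["img"],cv2.COLOR_RGB2HSV);m=cv2.inRange(h,np.array(lo),np.array(hi))
    x0,y0,x1,y1=box;k=np.zeros_like(m);k[y0:y1,x0:x1]=m[y0:y1,x0:x1]
    n,l,s,ce=cv2.connectedComponentsWithStats(k)
    return [(s[i],ce[i].round(1),l==i) for i in range(1,n) if s[i][4]>=minA],k
E
python3 - <<'E'
from h import *
for n,box in(("scene",(300,275,425,405)),("top",(205,175,285,275))):
    c=cam(n);print(n)
    for nm,lo,hi,z in(("orange",(8,120,150),(19,255,255),.076),("red",(0,150,80),(5,255,255),.11),("redtop",(0,120,205),(6,255,255),.125),("yellow",(21,120,120),(33,255,255),None),("white",(0,0,185),(180,45,255),.074),("green",(65,90,60),(88,255,255),.005)):
        bl,_=blobs(c,lo,hi,box)
        for s,ce,m in bl: print(nm,s,ce, ray(c,*ce,z or .1).round(4))
E
```

```text
scene
orange [361 342   8   9  48] [364.3 346.5] [0.5153 0.1632 0.076 ]
red [345 340  10  29 222] [349.1 354.3] [0.563  0.1741 0.11  ]
redtop [346 339  10   8  59] [350.4 342.7] [0.5556 0.1684 0.125 ]
yellow [330 323   6  23  99] [332.4 333.9] [0.5482 0.1257 0.1   ]
white [386 275  39  53 735] [409.4 302.3] [0.392 0.151 0.074]
white [ 342  303   58   62 1485] [370.2 330.1] [0.4834 0.1466 0.074 ]
white [385 357  13  11  90] [390.4 361.9] [0.5066 0.2087 0.074 ]
white [342 367  10   6  23] [346.6 370. ] [0.5653 0.174  0.074 ]
green [337 339   7  20  86] [340.2 346.8] [0.5011 0.1021 0.005 ]
green [377 354  13  23  86] [381.3 367.8] [0.4825 0.1778 0.005 ]
green [355 356  14  15 111] [362.6 363.7] [0.4989 0.1514 0.005 ]
green [362 372   6   5  14] [364.7 373.9] [0.5111 0.1674 0.005 ]
green [342 374  11  13  41] [347.4 378.9] [0.5385 0.155  0.005 ]
top
orange [233 210   6   7  28] [235.6 213.3] [0.514  0.1614 0.076 ]
red [229 188   6   6  25] [231.9 190.1] [0.5578 0.1684 0.11  ]
yellow [265 215   4   4  13] [266.8 216.5] [0.503 0.087 0.1  ]
white [235 202  30  32 271] [250.3 218.5] [0.5039 0.1272 0.074 ]
white [226 218  38  33 448] [240.9 238.7] [0.4555 0.1447 0.074 ]
white [221 227   3   4  11] [222.1 228.6] [0.477  0.1893 0.074 ]
white [269 238   4   4  12] [270.5 239.5] [0.4569 0.0777 0.074 ]
white [234 271  13   4  32] [240.3 273. ] [0.3771 0.1394 0.074 ]
green [271 227   7   9  18] [274.6 230.2] [0.4971 0.0766 0.005 ]
green [219 240  30  24 166] [229.  252.8] [0.4362 0.1812 0.005 ]
green [266 250   7   8  23] [268.8 253.4] [0.4394 0.0865 0.005 ]
green [249 259   5   5  10] [251.2 261.2] [0.4185 0.1269 0.005 ]
green [256 258   7   8  16] [259.1 261.2] [0.4194 0.1082 0.005 ]
green [253 263   4   3   6] [254.2 264.3] [0.4113 0.1192 0.005 ]
```

Emit:
move_arm(
  steps=[
    [8.7,3.4,-2.0,-1.0,0,0,0],
    [8.7,3.4,-2.0,-1.0,0,0,0],
    [8.7,3.4,-2.0,-1.0,0,0,0],
    [8.7,3.4,-2.0,-1.0,0,0,0],
    [8.7,3.4,-2.0,-1.0,0,0,0],
  ],
)

```text
time_s: 0.67
tool_pos: [0.2943, -0.4938, 0.2692]
tool_rot: [180.0, 0.0, 13.4]
force: [1.5, -0.4, 0.8]
grip_width: 0.0871
```

Emit:
move_arm(
  steps=[
    [6,3.4,-2.1,-0.8,0,0,0],
    [6,3.4,-2.1,-0.8,0,0,0],
    [6,3.4,-2.1,-0.8,0,0,0],
    [6,3.4,-2.1,-0.8,0,0,0],
    [6,3.4,-2.1,0,0,0,0],
  ],
)

```text
time_s: 1.08
tool_pos: [0.4358, -0.3525, 0.3028]
tool_rot: [179.8, -0.1, 13.4]
force: [1.2, -0.3, -0.1]
grip_width: 0.0638
```

Run:
```python
from h import *
import itertools
# disc ellipse: hull of white region near disc
for n,box in(("scene",(338,300,402,352)),("top",(222,205,268,255))):
    c=cam(n);h=cv2.cvtColor(c["img"],cv2.COLOR_RGB2HSV)
    bl,k=blobs(c,(0,0,150),(180,50,255),box)
    pts=np.vstack([np.argwhere(m)[:,::-1] for s,ce,m in bl if s[4]>100])
    P=np.array([ray(c,u,v,.074)[:2] for u,v in pts]).astype(np.float32)
    ctr,r=cv2.minEnclosingCircle(P);print(n,ctr,r)
    hull=cv2.convexHull(P)[:,0];A=np.c_[2*hull,np.ones(len(hull))];s=np.linalg.lstsq(A,(hull**2).sum(1),rcond=None)[0];print(s[:2],np.sqrt(s[2]+s[:2]@s[:2]))
o=env.get_obs();print(o["time_s"],o["tool_pos"],o["tool_rot"],o["qpos"])
```

```text
scene (0.46659865975379944, 0.13487546145915985) 0.06847041845321655
[0.46706101 0.1321423 ] 0.05982586592866825
top (0.48244333267211914, 0.1423509269952774) 0.05674413591623306
[0.48085593 0.14123548] 0.05125652060192428
1.1833 [ 0.44042485 -0.3460831   0.30160466] [-179.9218796    -0.26048305   14.21819748] [ 53.65557532   6.72457085 -19.80942709  88.09644727   2.03442217
  85.46093119 -41.96643628]
```

Emit:
move_arm(
  steps=[
    [4.5,1.2,-3.9,0,0,0,0],
    [4.5,1.2,-3.9,0,0,0,0],
    [4.5,1.2,-3.9,0,0,0,0],
    [4.5,1.2,-3.9,0,0,0,0],
    [4.5,1.2,-3.9,0,0,0,0],
  ],
)

```text
time_s: 1.6
tool_pos: [0.4468, -0.1483, 0.3006]
tool_rot: [180.0, 0.0, 13.4]
force: [0.7, 0.7, -0.4]
grip_width: 0.0456
```

Emit:
move_arm(
  steps=[
    [4.5,1.2,-3.9,0,0,0,0],
    [4.5,1.2,-3.9,0,0,0,0],
    [4.5,1.2,-3.9,0,0,0,0],
    [4.5,1.2,-3.9,0,0,0,0],
    [4.5,1.2,-3.9,0,0,0,0],
  ],
)

```text
time_s: 2.02
tool_pos: [0.4597, 0.0552, 0.3008]
tool_rot: [179.9, -0.0, 13.4]
force: [2.0, 0.2, -0.7]
grip_width: 0.0449
```

Emit:
move_arm(
  steps=[
    [4.5,1.2,-3.9,0,0,0,0],
    [4.5,1.2,-3.9,0,0,0,0],
    [4.5,0,0,0,0,0,-0.12],
    [4.5,0,0,0,0,0,-0.12],
    [4.5,0,0,0,0,0,-0.12],
  ],
)

```text
time_s: 2.43
tool_pos: [0.4651, 0.1358, 0.3006]
tool_rot: [180.0, 0.0, 34.6]
force: [0.2, -0.6, 0.1]
grip_width: 0.0449
```

Emit:
move_arm(
  steps=[
    [4.5,0,0,0,0,0,-0.12],
    [4.5,0,0,0,0,0,0],
    [4.5,0,0,0,0,0,0],
  ],
)

```text
time_s: 2.68
tool_pos: [0.4653, 0.1348, 0.3006]
tool_rot: [180.0, 0.0, 40.8]
force: [-0.6, -0.3, -0.2]
grip_width: 0.0452
```

Run:
```python
from h import *
o=env.get_obs();print(o["time_s"],o["tool_pos"],o["tool_rot"],o["qpos"],o["grip_width"])
c=cam("wrist");cv2.imwrite("pics/w1.png",c["img"][:,:,::-1])
import pickle;pickle.dump(c,open("w1.pkl","wb"))
```

```text
2.6833 [0.46526381 0.13480759 0.30061855] [1.79995790e+02 1.43946139e-02 4.07646633e+01] [ 30.73863252  -2.77205223 -47.6843199   96.7920712   -2.04726859
  85.08950302 -65.97189842] 0.04515836549187713
```

View pics/w1.png

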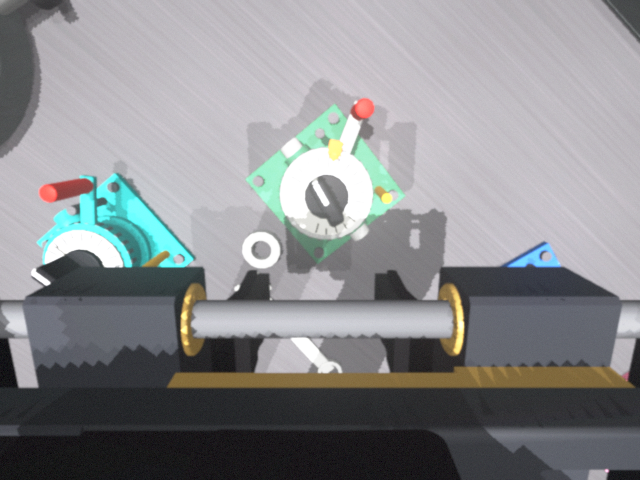

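The wrist view shows the green valve: disc centre ~(326,193), pointer ~(320,192) pointing up-left, orange tab (335,149), red handle top (363,108), yellow post (386,198).

```bash
cat >> h.py <<'E'
def disc(c,box):
    bl,_=blobs(c,(0,0,140),(180,40,255),box,1)
    m=max(bl,key=lambda b:b[0][4])[2].astype(np.uint8)
    cn=max(cv2.findContours(m,cv2.RETR_EXTERNAL,cv2.CHAIN_APPROX_NONE)[0],key=cv2.contourArea)[:,0]
    P=np.array([ray(c,u,v,.074)[:2] for u,v in cn])
    ce=P.mean(0)
    for _ in range(30):
        r=np.linalg.norm(P-ce,axis=1);k=(abs(r-.04)<.004)
        ce=ce+ (( (P-ce)/r[:,None])*(r-.04)[:,None])[k].mean(0)*1.5
    r=np.linalg.norm(P-ce,axis=1);return ce,k.sum(),len(k),r[k].mean(),r[k].std()
E
python3 - <<'E'
from h import *;import pickle
c=pickle.load(open("w1.pkl","rb"))
ctr,*q=disc(c,(265,135,385,245));print("disc",ctr,q)
for nm,lo,hi,z,box in(("orange",(8,120,120),(24,255,255),.076,(320,135,350,165)),("redtop",(0,120,150),(6,255,255),.125,(345,90,380,120)),("red",(170,120,100),(180,255,255),.125,(345,90,380,120)),("yellow",(18,120,120),(33,255,255),.1,(375,180,400,210)),("pointer",(0,0,140),(180,60,255),.122,(308,178,334,208))):
    for s,ce,m in blobs(c,lo,hi,box)[0]:
        p=ray(c,*ce,z)[:2];d=p-ctr;print(nm,s,ce,p.round(4),"r",np.hypot(*d).round(4),"ang",np.degrees(np.arctan2(d[1],d[0])).round(1))
im=c["img"][80:270,240:430,::-1];cv2.imwrite("pics/w1c.png",cv2.resize(im,None,fx=3.1,fy=3.1,interpolation=2))
print(proj(c,[*ctr,.124]))
E
```

```text
disc [0.47687865 0.13044643] [np.int64(129), 412, np.float64(0.040521059768325436), np.float64(0.0017573816030463177)]
redtop [352  99  22  19 298] [363.2 108.5] [0.5543 0.1661] r 0.0852 ang 24.8
yellow [376 187  14  15  99] [382.9 194.4] [0.5131 0.101 ] r 0.0467 ang -39.2
pointer [308 178  23  29 301] [319.2 191.3] [0.4794 0.149 ] r 0.0187 ang 82.2
pointer [326 178   8  13  62] [330.3 181.9] [0.4918 0.147 ] r 0.0223 ang 48.1
(np.float64(333.4968506473753), np.float64(207.78301619849688))
```

View pics/w1c.png

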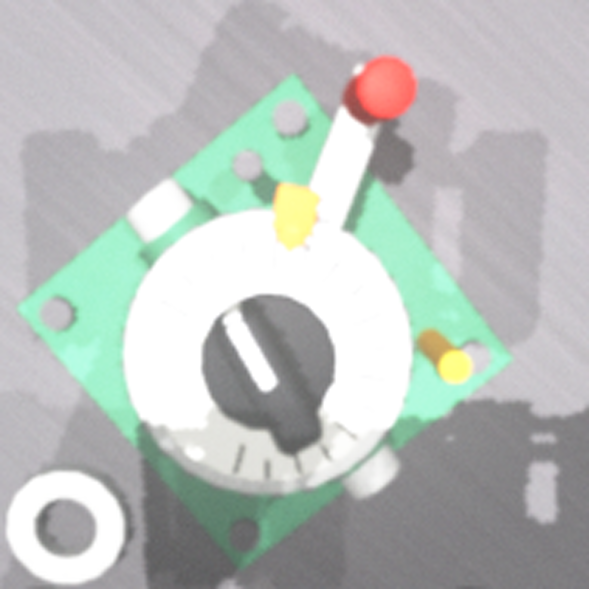

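Run:
```python
from h import *;import pickle
c=pickle.load(open("w1.pkl","rb"))
px=lambda x,y:(240+x/3.1,80+y/3.1)
g=lambda x,y,z:ray(c,*px(x,y),z)[:2]
E=[(122,352,),(413,352),(150,265),(185,232),(225,213),(380,267),(402,300),(135,410),(160,447),(270,493),(320,483),(200,478),(395,425)]
P=np.array([g(*e,.074) for e in E]);A=np.c_[2*P,np.ones(len(P))];s=np.linalg.lstsq(A,(P**2).sum(1),rcond=None)[0];ctr=s[:2];print("ctr",ctr,np.sqrt(s[2]+ctr@ctr),(np.linalg.norm(P-ctr,axis=1)).round(4))
def show(n,p):
    d=p-ctr;print(n,p.round(4),np.hypot(*d).round(4),np.degrees(np.arctan2(d[1],d[0])).round(1))
show("tab",g(296,213,.076));show("handle",g(386,88,.125))
for z in(.09,.1,.11,.12):show("post%g"%z,g(455,365,z))
show("postbase",g(432,345,.06))
a=g(232,317,.124);b=g(269,386,.124);show("p end",a);show("p in",b);print("ptr ang",np.degrees(np.arctan2(*(a-b)[::-1])))
show("blackend",g(297,440,.124))
show("footctr",g(268,362,.08))
```

```text
ctr [0.47635582 0.13772697] 0.04578281750949685 [0.046  0.0462 0.0461 0.0459 0.0458 0.0446 0.0457 0.0459 0.0456 0.0453
 0.0454 0.0457 0.047 ]
tab [0.5154 0.1598] 0.0449 29.5
handle [0.555  0.1654] 0.0834 19.4
post0.09 [0.513  0.0939] 0.0571 -50.0
post0.1 [0.5131 0.0962] 0.0555 -48.5
post0.11 [0.5132 0.0984] 0.0539 -46.8
post0.12 [0.5133 0.1006] 0.0524 -45.1
postbase [0.5126 0.0975] 0.0542 -48.0
p end [0.4831 0.157 ] 0.0204 70.7
p in [0.4752 0.1367] 0.0015 -138.0
ptr ang 68.84441779165553
blackend [0.4688 0.1207] 0.0187 -114.0
footctr [0.4755 0.1366] 0.0014 -129.3
```

Emit:
move_arm(
  steps=[
    [3.5,1.0,0.5,1.0,0,0,0],
    [3.5,0,0,2.2,0,0,-0.123],
    [3.5,0,0,2.2,0,0,-0.123],
    [3.5,0,0,2.2,0,0,-0.123],
    [3.5,0,0,2.2,0,0,-0.123],
  ],
)

```text
time_s: 3.15
tool_pos: [0.4762, 0.1375, 0.2018]
tool_rot: [180.0, 0.0, 69.3]
force: [-0.5, 0.0, 0.0]
grip_width: 0.0355
```

Emit:
move_arm(
  steps=[
    [3.5,0,0,0,0,0,0],
    [3.5,0,0,0,0,0,0],
  ],
)

```text
time_s: 3.32
tool_pos: [0.4755, 0.1374, 0.2023]
tool_rot: [-179.9, 0.0, 68.9]
force: [0.4, 0.9, -0.2]
grip_width: 0.0349
```

Run:
```python
from h import *
o=env.get_obs();print(o["time_s"],o["tool_pos"],o["tool_rot"],o["qpos"],o["grip_width"])
c=cam("wrist");cv2.imwrite("pics/w2.png",c["img"][:,:,::-1])
import pickle;pickle.dump(c,open("w2.pkl","wb"))
```

```text
3.3167 [0.47554017 0.13741853 0.20226251] [-1.79890707e+02  4.77616081e-02  6.88541500e+01] [ 29.49524291   2.52332954 -49.3197563  104.39996885   1.95272845
  74.07731798 -41.48260252] 0.034935168018202685
```

View pics/w2.png

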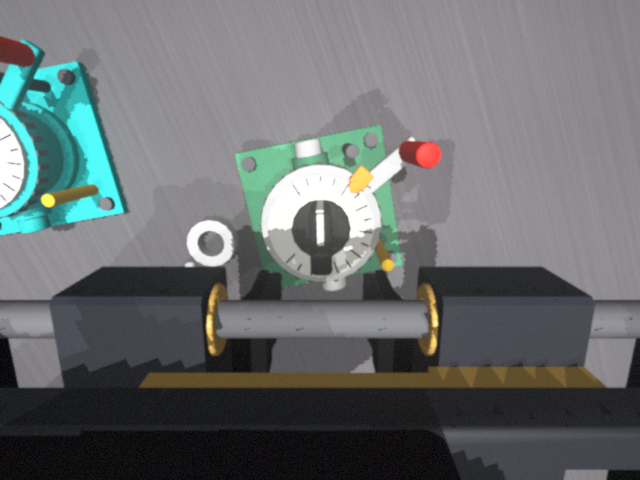

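The bar stands vertical at column 320, so the jaws are aligned and centred on it. I refine the axis and the tab angle from this closer view.

Run:
```python
from h import *;import pickle
c=pickle.load(open("w2.pkl","rb"))
im=c["img"][110:300,230:450,::-1];cv2.imwrite("pics/w2c.png",cv2.resize(im,None,fx=3.6,fy=3.1*1.16,interpolation=2) if 0 else cv2.resize(im,None,fx=3,fy=3,interpolation=2))
bl,_=blobs(c,(10,150,150),(24,255,255),(345,162,376,196));print([ (b[0],b[1]) for b in bl])
```

```text
[(array([351, 167,  12,  12,  18], dtype=int32), array([355.9, 171.9])), (array([354, 174,  18,  17, 105], dtype=int32), array([363.1, 182.8]))]
```

View pics/w2c.png

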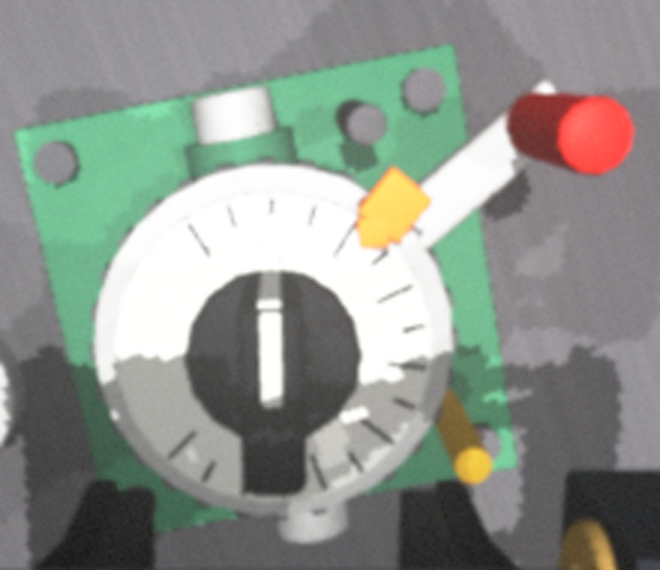

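Run:
```python
from h import *;import pickle
c=pickle.load(open("w2.pkl","rb"))
g=lambda x,y,z:ray(c,230+x/3,110+y/3,z)[:2]
E=[(95,340),(455,345),(274,163),(180,190),(125,245),(290,515),(150,465),(200,500),(425,435)]
for z in(.068,.06):
    P=np.array([g(*e,z) for e in E]);A=np.c_[2*P,np.ones(len(P))];s=np.linalg.lstsq(A,(P**2).sum(1),rcond=None)[0];ctr=s[:2];print("ctr",ctr,np.sqrt(s[2]+ctr@ctr),(np.linalg.norm(P-ctr,axis=1)).round(4))
def show(n,p):
    for ct in (ctr,np.array([.4758,.1376])):
        d=p-ct;print(n,p.round(4),np.hypot(*d).round(4),np.degrees(np.arctan2(d[1],d[0])).round(1))
show("foot",g(273,355,.08))
show("tab",g(395,208,.077));show("handle",g(597,135,.125))
a=g(270,303,.124);b=g(270,403,.124);show("pe",a);print("ptr ang",np.degrees(np.arctan2(*(a-b)[::-1])))
for z in (.09,.1,.11):show("post",g(474,466,z))
```

```text
ctr [0.47594007 0.13661943] 0.04591037482447946 [0.046  0.0459 0.0461 0.046  0.0456 0.046  0.0458 0.0461 0.0457]
ctr [0.47528063 0.13495008] 0.04713139328370543 [0.0472 0.0472 0.0473 0.0472 0.0468 0.0472 0.047  0.0474 0.0469]
foot [0.4756 0.1372] 0.0023 80.9
foot [0.4756 0.1372] 0.0005 -111.3
tab [0.5159 0.1598] 0.0476 31.5
tab [0.5159 0.1598] 0.0459 29.0
handle [0.5556 0.1655] 0.0859 20.8
handle [0.5556 0.1655] 0.0845 19.2
pe [0.4829 0.1571] 0.0234 71.2
pe [0.4829 0.1571] 0.0208 70.1
ptr ang 68.79925811589325
post [0.512 0.096] 0.0536 -46.7
post [0.512 0.096] 0.0552 -49.0
post [0.5116 0.0997] 0.0507 -44.1
post [0.5116 0.0997] 0.0522 -46.6
post [0.5112 0.1034] 0.0478 -41.3
post [0.5112 0.1034] 0.0493 -44.0
```

Emit:
move_arm(
  steps=[
    [3.5,0,0,2.5,0,0,0],
    [3.5,0,0,2.5,0,0,0],
    [3.5,0,0,2.2,0,0,0],
    [3.5,0,0,1.4,0,0,0],
    [3.5,0,0,0,0,0,0],
  ],
  force=15,
)

```text
time_s: 3.78
tool_pos: [0.4754, 0.1372, 0.1156]
tool_rot: [-179.9, 0.1, 68.9]
force: [-0.9, 0.0, 0.3]
grip_width: 0.0351
```

Emit:
move_arm(
  steps=[
    [0.5,0,0,0,0,0,0],
    [0.5,0,0,0,0,0,0],
    [0.5,0,0,0,0,0,0],
    [0.5,0,0,0,0,0,0],
  ],
  force=15,
)

```text
time_s: 4.12
tool_pos: [0.4764, 0.1384, 0.1181]
tool_rot: [180.0, -0.0, 69.1]
force: [-7.4, 2.6, 4.9]
grip_width: 0.0158
```

Emit:
move_arm(
  steps=[
    [0.5,0,0,0,0,0,0],
    [0.5,0,0,0,0,0,0.08],
    [0.5,0,0,0,0,0,0.08],
    [0.5,0,0,0,0,0,0.08],
    [0.5,0,0,0,0,0,0.08],
  ],
)

```text
time_s: 4.53
tool_pos: [0.4757, 0.1386, 0.1179]
tool_rot: [-180.0, 0.0, 50.6]
force: [-3.5, 0.8, 5.2]
grip_width: 0.0138
```

Emit:
move_arm(
  steps=[
    [0.5,0,0,0,0,0,0.08],
    [0.5,0,0,0,0,0,0.08],
    [0.5,0,0,0,0,0,0.08],
    [0.5,0,0,0,0,0,0.08],
    [0.5,0,0,0,0,0,0.046],
  ],
)

```text
time_s: 4.95
tool_pos: [0.4761, 0.1381, 0.1179]
tool_rot: [180.0, -0.0, 29.6]
force: [-3.7, -0.3, 5.1]
grip_width: 0.0134
```

Emit:
move_arm(
  steps=[
    [0.5,0,0,0,0,0,0],
    [0.5,0,0,0,0,0,0],
    [0.5,0,0,0,0,0,0],
  ],
)

```text
time_s: 5.2
tool_pos: [0.4761, 0.1381, 0.1178]
tool_rot: [180.0, -0.0, 29.9]
force: [-3.4, 0.4, 6.7]
grip_width: 0.0135
```

Run:
```python
from h import *
o=env.get_obs();print(o["tool_pos"],o["tool_rot"],o["qpos"],o["force"],o["wrist_torque"])
for n in("wrist","scene"):
    c=cam(n);im=c["img"][:,:,::-1]
    if n=="scene": im=cv2.resize(im[250:410,280:460],None,fx=3.5,fy=3.5,interpolation=2)
    cv2.imwrite(f"pics/t_{n}.png",im)
```

```text
[0.47613147 0.13811614 0.11784527] [ 1.79979353e+02 -9.79840795e-04  2.99205338e+01] [ 24.2779126    7.50401642 -45.87495353 110.51429964   5.99090414
  64.36432176 -84.02945585] [-3.36556357  0.43434912  6.68397313] [0.00114567 0.79772264 0.0214573 ]
```

View pics/t_wrist.png

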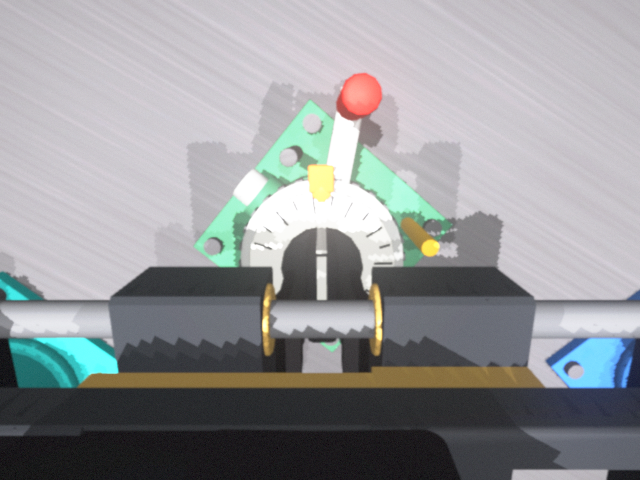

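Run:
```python
from h import *;import pickle
obs=[(pickle.load(open("w1.pkl","rb")),240+455/3.1,80+365/3.1),(pickle.load(open("w2.pkl","rb")),230+474/3,110+466/3),(cam("scene"),333.3,321.3),(cam("top"),267.3,216.5)]
def tri(ob):
    A=0;b=0
    for c,u,v in ob:
        d=c["Tcw"][:3,:3]@np.array([(u-c["cx"])/K(c),(v-c["cy"])/K(c),1]);d/=np.linalg.norm(d);M=np.eye(3)-np.outer(d,d);A=A+M;b=b+M@c["Tcw"][:3,3]
    return np.linalg.solve(A,b)
print(tri(obs),tri(obs[:3]),tri(obs[2:]))
for z in(.08,.09,.1,.11):print([ray(*o,z).round(4)[:2] for o in obs])
```

```text
[0.5120301  0.08986452 0.07020899] [0.51240807 0.09066388 0.07187969] [0.51110891 0.09040548 0.06929017]
[array([0.5129, 0.0917]), array([0.5124, 0.0922]), array([0.5171, 0.0977]), array([0.5088, 0.0882])]
[array([0.513 , 0.0939]), array([0.512, 0.096]), array([0.5234, 0.1034]), array([0.5059, 0.087 ])]
[array([0.5131, 0.0962]), array([0.5116, 0.0997]), array([0.5296, 0.1091]), array([0.503 , 0.0859])]
[array([0.5132, 0.0984]), array([0.5112, 0.1034]), array([0.5359, 0.1148]), array([0.5001, 0.0848])]
```

Emit:
move_arm(
  steps=[
    [3.5,0,0,0,0,0,0],
    [3.5,0,0,0,0,0,0],
    [3.5,0,0,0,0,0,0],
    [3.5,0,0,-2.0,0,0,0],
    [3.5,0,0,-3.5,0,0,0],
  ],
)

```text
time_s: 5.82
tool_pos: [0.4734, 0.1366, 0.1689]
tool_rot: [-179.8, 0.4, 29.9]
force: [-0.1, -1.2, 0.3]
grip_width: 0.0334
```

Emit:
move_arm(
  steps=[
    [3.5,0,0,-3.0,0,0,0],
    [3.5,0,0,0,0,0,0],
    [3.5,0,0,0,0,0,0],
  ],
)

```text
time_s: 6.07
tool_pos: [0.4776, 0.1379, 0.2034]
tool_rot: [179.9, -0.2, 29.8]
force: [0.2, 0.7, -0.4]
grip_width: 0.0347
```

Run:
```python
from h import *
import pickle
o=env.get_obs();print(o["time_s"],o["tool_pos"],o["tool_rot"])
c=cam("wrist");pickle.dump(c,open("w3.pkl","wb"))
cv2.imwrite("pics/w3c.png",cv2.resize(c["img"][90:290,220:450,::-1],None,fx=3,fy=3,interpolation=2))
```

```text
6.0667 [0.47757588 0.137908   0.20337588] [179.87671792  -0.20298503  29.8369312 ]
```

View pics/w3c.png

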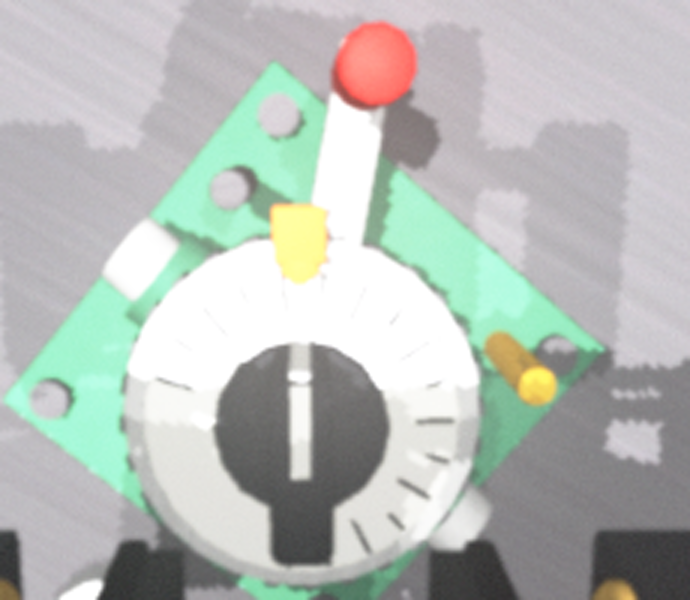

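Pointer and tab share column ~300 in the crop, so the knob is set. The post top is at z≈0.072, below the fingertips. I now go to the handle with yaw 0.

Emit:
move_arm(
  steps=[
    [4.5,0,0,0,0,0,0.104],
    [4.5,0,0,0,0,0,0.104],
    [4.5,0,0,0,0,0,0.104],
    [4.5,0,0,0,0,0,0.104],
    [4.5,0,0,0,0,0,0.104],
  ],
)

```text
time_s: 6.53
tool_pos: [0.4751, 0.1373, 0.1998]
tool_rot: [180.0, 0.2, -0.2]
force: [0.5, -0.5, -0.4]
grip_width: 0.0448
```

Emit:
move_arm(
  steps=[
    [4.5,2.7,-1.0,0,0,0,0],
    [4.5,2.7,-1.0,0,0,0,0],
    [4.5,2.5,-0.8,0,0,0,0],
    [4.5,0,0,0,0,0,0],
    [4.5,0,0,0,0,0,0],
  ],
)

```text
time_s: 6.95
tool_pos: [0.5545, 0.166, 0.199]
tool_rot: [-179.9, 0.3, 0.1]
force: [-0.1, 0.6, -0.7]
grip_width: 0.045
```

Run:
```python
from h import *
import pickle
o=env.get_obs();print(o["time_s"],o["tool_pos"],o["tool_rot"],o["qpos"])
c=cam("wrist");cv2.imwrite("pics/w4.png",c["img"][:,:,::-1])
for lo,hi in(((0,120,130),(6,255,255)),((172,120,130),(180,255,255))):
  for s,ce,m in blobs(c,lo,hi,(270,150,370,290),40)[0]: print(s,ce,ray(c,*ce,.125))
print("grasp axis px",proj(c,[*o["tool_pos"][:2],.125]))
```

```text
6.95 [0.55452272 0.16597448 0.19902507] [-1.79937538e+02  2.87620444e-01  9.32838815e-02] [  19.61210927   15.43400069  -45.62011864   93.66248661   11.12614515
   75.90622633 -117.64963469]
[310 216  24  40 785] [321.8 236.2] [0.56098933 0.16585793 0.125     ]
grasp axis px (np.float64(321.5939619730206), np.float64(246.28174723215395))
```

View pics/w4.png

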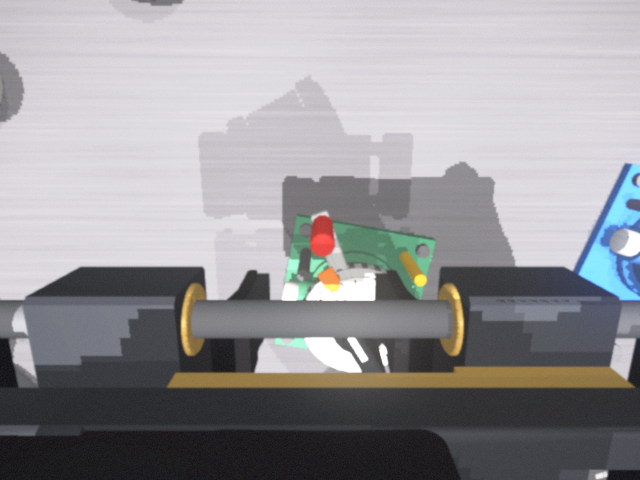

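The handle top (322,243) is at the projected grasp axis (321.6,246). Lower and grip.

Emit:
move_arm(
  steps=[
    [4.5,0,0,2.5,0,0,0],
    [4.5,0,0,2.5,0,0,0],
    [4.5,0,0,2.0,0,0,0],
    [4.5,0,0,1.3,0,0,0],
    [4.5,0,0,0,0,0,0],
  ],
)

```text
time_s: 7.42
tool_pos: [0.5522, 0.1645, 0.1157]
tool_rot: [179.9, 0.3, 0.1]
force: [-1.0, -0.7, -0.5]
grip_width: 0.045
```

Emit:
move_arm(
  steps=[
    [0.8,0,0,0,0,0,0],
    [0.8,0,0,0,0,0,0],
    [0.8,0,0,0,0,0,0],
    [0.8,0,0,0,0,0,0],
    [0.8,0,0,0,0,0,0],
  ],
  force=12,
)

```text
time_s: 7.83
tool_pos: [0.5557, 0.166, 0.1197]
tool_rot: [-180.0, -0.1, 0.0]
force: [-0.7, -1.1, 0.4]
grip_width: 0.0196
```

Run:
```python
from h import *
o=env.get_obs();print(o["time_s"],o["tool_pos"],o["tool_rot"],o["force"],o["grip_width"])
A=np.array([.476,.1378]);p=o["tool_pos"][:2]-A;r=.085;a0=np.arctan2(p[1],p[0]);print(np.hypot(*p),np.degrees(a0))
prev=p
for k in range(1,20):
    a=a0-k*np.radians(4);q=r*np.array([np.cos(a),np.sin(a)]);d=q-(prev if k>1 else r*np.array([np.cos(a0),np.sin(a0)]));print(k,np.degrees(a).round(1),"tx %.2f ty %.2f cm"%(d[0]*100,-d[1]*100));prev=q
```

```text
7.8333 [0.55570806 0.16598369 0.11967713] [-1.79995623e+02 -9.26752846e-02  4.46638604e-02] [-0.67923858 -1.10831696  0.38134734] 0.019564920219332132
0.08454403761454522 19.472903210495748
1 15.5 tx 0.18 ty 0.57 cm
2 11.5 tx 0.14 ty 0.58 cm
3 7.5 tx 0.10 ty 0.59 cm
4 3.5 tx 0.06 ty 0.59 cm
5 -0.5 tx 0.02 ty 0.59 cm
6 -4.5 tx -0.03 ty 0.59 cm
7 -8.5 tx -0.07 ty 0.59 cm
8 -12.5 tx -0.11 ty 0.58 cm
9 -16.5 tx -0.15 ty 0.57 cm
10 -20.5 tx -0.19 ty 0.56 cm
11 -24.5 tx -0.23 ty 0.55 cm
12 -28.5 tx -0.26 ty 0.53 cm
13 -32.5 tx -0.30 ty 0.51 cm
14 -36.5 tx -0.34 ty 0.49 cm
15 -40.5 tx -0.37 ty 0.46 cm
16 -44.5 tx -0.40 ty 0.44 cm
17 -48.5 tx -0.43 ty 0.41 cm
18 -52.5 tx -0.46 ty 0.38 cm
19 -56.5 tx -0.48 ty 0.34 cm
```

Emit:
move_arm(
  steps=[
    [0.8,0,0,0,0,0,0],
    [0.8,0,0,0,0,0,0],
    [0.8,0.18,0.57,0,0,0,0],
    [0.8,0.14,0.58,0,0,0,0],
    [0.8,0,0,0,0,0,0],
  ],
)

```text
time_s: 8.25
tool_pos: [0.5595, 0.1537, 0.1192]
tool_rot: [-180.0, -0.1, -0.0]
force: [0.9, 2.4, 2.7]
grip_width: 0.0142
```

Emit:
move_arm(
  steps=[
    [0.8,0.1,0.59,0,0,0,0],
    [0.8,0.06,0.59,0,0,0,0],
    [0.8,0.02,0.59,0,0,0,0],
    [0.8,-0.03,0.59,0,0,0,0],
    [0.8,-0.07,0.59,0,0,0,0],
  ],
)

```text
time_s: 8.67
tool_pos: [0.5597, 0.1245, 0.1191]
tool_rot: [-180.0, -0.1, 0.0]
force: [3.2, 3.2, 2.8]
grip_width: 0.0138
```

Emit:
move_arm(
  steps=[
    [0.8,-0.11,0.58,0,0,0,0],
    [0.8,-0.15,0.57,0,0,0,0],
    [0.8,-0.19,0.56,0,0,0,0],
    [0.8,-0.23,0.55,0,0,0,0],
    [0.8,0,0,0,0,0,0],
  ],
)

```text
time_s: 9.08
tool_pos: [0.5515, 0.1003, 0.1187]
tool_rot: [179.9, 0.1, -0.0]
force: [-1.0, -0.7, 4.5]
grip_width: 0.0141
```

Run:
```python
from h import *
o=env.get_obs();A=np.array([.476,.1378]);p=o["tool_pos"][:2]-A;print(o["tool_pos"],o["force"],np.hypot(*p),np.degrees(np.arctan2(p[1],p[0])),o["grip_width"])
c=cam("wrist");cv2.imwrite("pics/w5.png",c["img"][:,:,::-1])
```

```text
[0.55150421 0.10028218 0.11867518] [-1.0304603  -0.71726783  4.47748301] 0.08431175453589924 -26.422645842656397 0.014051854179138878
```

View pics/w5.png

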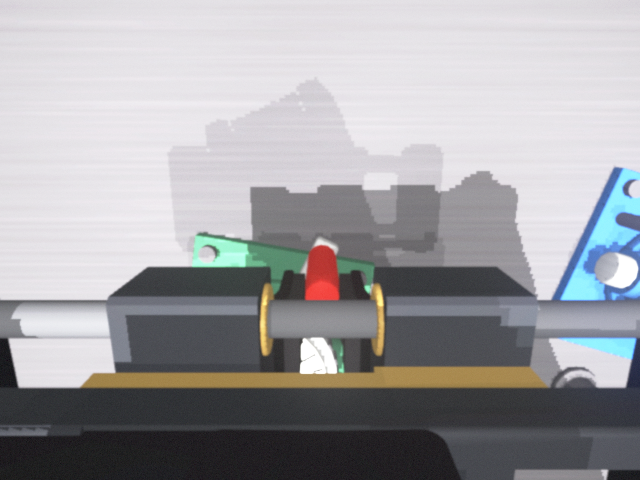

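The handle is still held between the fingers (322,275) and the arm has swung to −26°. I continue, then creep to the stop watching the force.

Emit:
move_arm(
  steps=[
    [0.8,-0.26,0.53,0,0,0,0],
    [0.8,-0.3,0.51,0,0,0,0],
    [0.8,0,0,0,0,0,0],
  ],
)

```text
time_s: 9.38
tool_pos: [0.5461, 0.0906, 0.1186]
tool_rot: [179.9, 0.1, -0.0]
force: [-0.6, 0.3, 3.5]
grip_width: 0.0146
```

Emit:
move_arm(
  steps=[
    [0.8,-0.16,0.24,0,0,0,0],
    [0.8,-0.17,0.24,0,0,0,0],
    [0.8,0,0,0,0,0,0],
  ],
)

```text
time_s: 9.63
tool_pos: [0.5432, 0.0864, 0.1186]
tool_rot: [180.0, 0.0, 0.0]
force: [1.3, 2.4, 2.7]
grip_width: 0.0142
```

Emit:
move_arm(
  steps=[
    [0.8,-0.18,0.23,0,0,0,0],
    [0.8,0,0,0,0,0,0],
  ],
)

```text
time_s: 9.8
tool_pos: [0.5414, 0.0843, 0.1186]
tool_rot: [180.0, 0.0, 0.0]
force: [1.8, 2.1, 3.6]
grip_width: 0.0142
```

Emit:
move_arm(
  steps=[
    [0.8,-0.19,0.23,0,0,0,0],
    [0.8,0,0,0,0,0,0],
  ],
)

```text
time_s: 9.97
tool_pos: [0.5398, 0.0827, 0.1187]
tool_rot: [-180.0, -0.0, 0.0]
force: [2.3, 3.4, 0.9]
grip_width: 0.0142
```

Emit:
move_arm(
  steps=[
    [0.8,-0.2,0.22,0,0,0,0],
    [0.8,0,0,0,0,0,0],
  ],
)

```text
time_s: 10.13
tool_pos: [0.5396, 0.0825, 0.1189]
tool_rot: [-179.8, -0.3, 0.1]
force: [7.9, 6.4, -3.1]
grip_width: 0.0139
```

Emit:
move_arm(
  steps=[
    [0.8,-0.2,0.22,0,0,0,0],
    [0.8,0,0,0,0,0,0],
  ],
)

```text
time_s: 10.3
tool_pos: [0.5389, 0.0823, 0.1192]
tool_rot: [-179.6, -0.5, 0.2]
force: [11.7, 10.7, -5.0]
grip_width: 0.0139
```

Emit:
move_arm(
  steps=[
    [0.8,-0.2,0.21,0,0,0,0],
    [0.8,0,0,0,0,0,0],
  ],
)

```text
time_s: 10.47
tool_pos: [0.5378, 0.0821, 0.1196]
tool_rot: [-179.4, -0.6, 0.2]
force: [12.6, 14.0, -7.2]
grip_width: 0.0143
```

The stop is reached: position stalled at −41° while the force rose to about 19 N. Release and lift.

Emit:
move_arm(
  steps=[
    [4.5,0,0,0,0,0,0],
    [4.5,0,0,0,0,0,0],
    [4.5,0.4,-0.4,0,0,0,0],
    [4.5,0,0,0,0,0,0],
    [4.5,0,0,-2.0,0,0,0],
  ],
)

```text
time_s: 10.88
tool_pos: [0.5339, 0.0779, 0.1345]
tool_rot: [179.9, 0.6, 0.0]
force: [-1.3, -1.2, 0.6]
grip_width: 0.0392
```

Emit:
move_arm(
  steps=[
    [4.5,0,0,-3.0,0,0,0],
    [4.5,0,0,-3.5,0,0,0],
    [4.5,-2.5,-2.5,-2,0,0,0],
    [4.5,-3,-2,-2,0,0,0],
    [4.5,0,0,0,0,0,0],
  ],
)

```text
time_s: 11.3
tool_pos: [0.4795, 0.1299, 0.2476]
tool_rot: [179.9, -0.2, 0.5]
force: [1.2, 1.9, -0.5]
grip_width: 0.0447
```

Run:
```python
from h import *
import pickle
o=env.get_obs();print(o["time_s"],o["tool_pos"],o["tool_rot"],o["force"])
c=cam("wrist");pickle.dump(c,open("w6.pkl","wb"));cv2.imwrite("pics/w6.png",c["img"][:,:,::-1])
c=cam("scene");cv2.imwrite("pics/s6.png",cv2.resize(c["img"][265:405,290:450,::-1],None,fx=4,fy=4,interpolation=2))
```

```text
11.3 [0.47947878 0.12993984 0.24755497] [ 1.79915249e+02 -1.52604908e-01  4.51784062e-01] [ 1.20949362  1.94087441 -0.47609772]
```

View pics/w6.png

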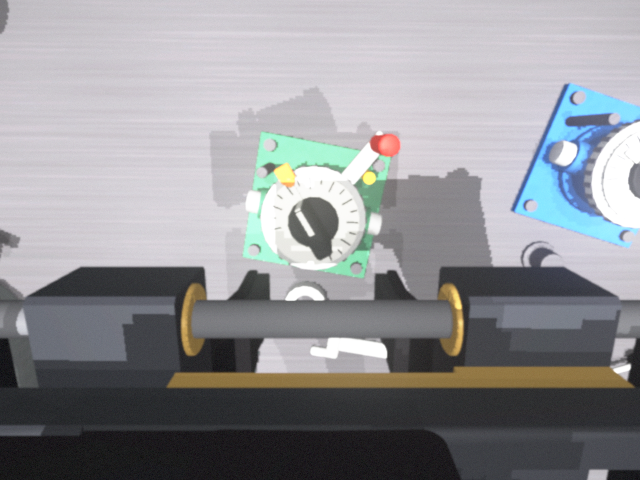

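View pics/s6.png

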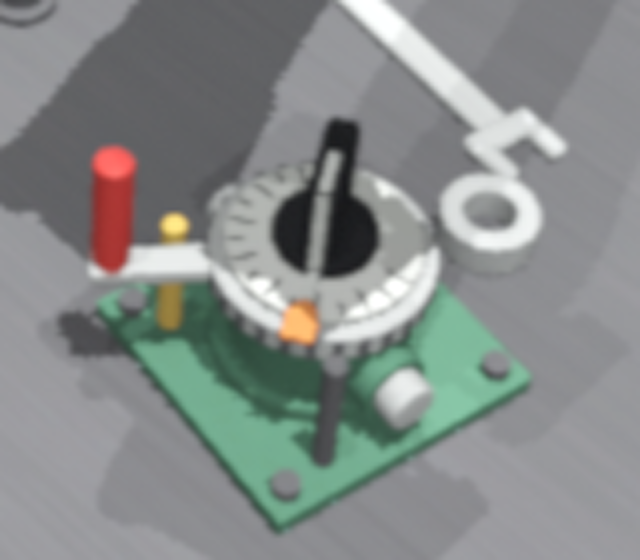

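Run:
```python
from h import *;import pickle
c=pickle.load(open("w6.pkl","rb"))
cv2.imwrite("pics/w6c.png",cv2.resize(c["img"][120:290,230:420,::-1],None,fx=3.5,fy=3.5,interpolation=2))
A=np.array([.476,.1378])
for lo,hi,z,b,n in(((0,120,150),(6,255,255),.125,(365,125,410,160),"handle"),((8,120,120),(26,255,255),.076,(270,155,300,190),"tab")):
    for s,ce,m in blobs(c,lo,hi,b,30)[0]:
        p=ray(c,*ce,z)[:2]-A;print(n,s,ce,np.hypot(*p),np.degrees(np.arctan2(p[1],p[0])))
```

```text
handle [371 134  29  22 393] [385.2 144.5] 0.08339824786180972 -38.74381282617474
tab [282 182  12   5  40] [288.1 183.4] 0.03756357001230954 32.69128098472387
```

View pics/w6c.png

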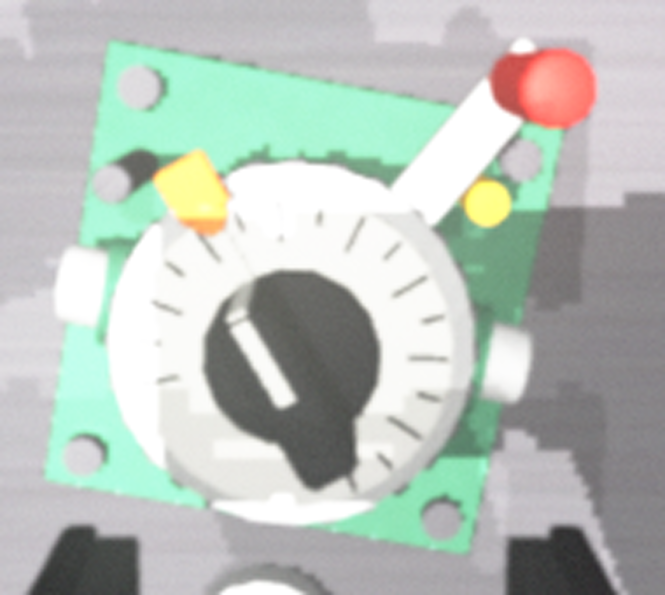

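Run:
```python
from h import *;import pickle
c=pickle.load(open("w6.pkl","rb"));A=np.array([.476,.1378])
g=lambda x,y,z:ray(c,230+x/3.5,120+y/3.5,z)[:2]
an=lambda d:np.degrees(np.arctan2(d[1],d[0])).round(1)
h=g(558,88,.125);print("handle",h,an(h-A))
t=g(192,188,.077);print("tab",t,an(t-A))
a=g(237,318,.124);b=g(287,405,.124);e=g(330,480,.124);print("ptr",an(a-b),an(a-e),an(a-A),a,b)
# arm edge to post gap at z .067
e1=g(437,220,.067);e2=g(520,125,.067);u=(e2-e1)/np.linalg.norm(e2-e1)
e3=g(397,183,.067);w=(e3-e1);print("arm dir",an(u),"width",abs(u[0]*w[1]-u[1]*w[0]))
for z in(.072,.08):
    p=g(487,203,z);q=p-e1;print(z,p,"post centre to edge mm",1e3*abs(u[0]*q[1]-u[1]*q[0]),"post r",1e3*np.linalg.norm(g(509,203,z)-p))
```

```text
handle [0.54063052 0.08261796] -40.5
tab [0.51575205 0.16060578] 29.8
ptr 29.3 29.3 29.1 [0.49313282 0.14734591] [0.47445279 0.13684199]
arm dir -40.1 width 0.013442568791408269
0.072 [0.51226078 0.08974191] post centre to edge mm 5.778746570287414 post r 5.3226844201387165
0.08 [0.51306444 0.09068893] post centre to edge mm 4.536695186091939 post r 5.19829591310383
```

Emit:
move_arm(
  steps=[
    [4.5,0,0,-2,0,0,0],
    [4.5,0,0,0,0,0,0],
    [4.5,0,0,0,0,0,0],
  ],
)

```text
time_s: 11.65
tool_pos: [0.4832, 0.1232, 0.263]
tool_rot: [180.0, 0.1, -0.1]
force: [0.5, -0.3, -0.1]
grip_width: 0.0452
```

```bash
python3 -c "
from cell import job,env
print(job.sign_off(),env.get_obs()['time_s'])"
```

```text
the job is handed in; nothing more can be done
the job is handed in; nothing more can be done
```

I set the green valve's knob first, then swung its lock ring tight, and handed the job in at about 11.7 s with the robot touching nothing.

- **Knob:** I turned it about 39° clockwise. After everything was released, the pointer read 29.3° and the orange tab 29.8°, which agree within measuring error.
- **Lock ring:** I swung it about 60° clockwise by the red handle. At −41° it stalled while the force rose to about 19 N, purely along the swing, so it was against the stop post. After release the handle measured −40.5°.
- **Gap at the post:** The last picture puts the arm edge within about 0.5 mm of the yellow post, which is the measuring error. At one assumed post height the two overlap slightly, so contact rests mainly on the force stall.
- **Forces:** The highest reading between moves was about 20 N. No check failed or disagreed.

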